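Dust extractor: lever to the third click, then start

TASK

Get the dust extractor going at step three: with a fingertip, gently push the orange airflow lever all the way back to its zero end (the red mark), then slide it up through the clicks to the third one, counting from zero and without running past it, and leave it sitting in that click. Then press the green start button fully down once the lever is set, not before, and let it come up again. Lift nothing, and leave the carving tools and the stone pieces where they are.

Things in the scene. Friction and masses are not known exactly. Their poses are not given: they have to be found in the camera images.
- control_box: blue control box, fixed to the bench, 180 (x) by 280 (y) by 80 high, flat aluminium top; origin at the centre of its underside; x points away from the robot, y to its left at yaw 0 (it is turned up to 0.4 rad either way). The lever slides along its y axis at x = -30; 25 mm of free panel surround the lever everywhere. Six black ticks beside the slot mark the clicks, a red bar marks zero
- airflow (a joint): lever position in m: 0 = zero click at the -y end (red bar), growing to the box's +y. Clicks at 0, 0.014, 0.028, 0.042 (third), 0.056, 0.070; end stops 1.5 mm beyond the end ones. 4 to 7 N push it out of a click; past half-way it jumps ahead into the next click; let go, it settles within 0.5 mm of a click. Starts in the first, second or third click
- airflow_top (a point): middle of the top of the orange lever grip, 120 above the bench and 40 above the panel; the grip is 28 wide (box's x), 14 thick (box's y, the way it slides) and 30 high, its underside 10 above the panel; at zero it lies at x = -30, y = -35 in the box's frame
- start_top (a point): middle of the top of the green start button, 28 across, 102 above the bench and 22 above the panel, in a black housing 44 across at x = 42, y = 70 in the box's frame; spring loaded, pressed straight down
- start (a joint): travel of the start button in m: 0 up, 0.006 fully down, which takes about 5 N
- chisel_a: stone chisel lying beside the control box, wooden handle 100 long and 22 thick, steel blade 90 long; origin under its middle, at table level, x towards the blade
- chisel_b: shorter chisel with a red handle, lying beside the first; handle 100 long and 22 thick, blade 70 long; origin under its middle
- mallet: wooden mallet lying on its side, dark head 120 x 75 x 70, round handle 140 long; origin on its underside where the head meets the handle, 10 mm inside the head
- pencil: flat yellow carpenter's pencil, 105 long, 12 wide, 8 thick, lying between the robot and the control box; origin under its middle, y along its length
- blank: pale stone block 70 x 90 x 50 high, lying beyond the control box; origin at the centre of its underside
- figurine: small carved stone elephant, 34 across, 58 high, standing on the far right corner of the control box's panel; origin at the centre of its foot

How it is judged:
On the way, in this order (a step that is already met when the one before it is completed fails the run):
1. the lever is back at its zero end (value of joint airflow below 0.004 m), for 0.2 s.
2. the lever sits in the third click (value of joint airflow between 0.038 and 0.046 m), for 0.3 s.
3. the start button is pressed down (value of joint start above 0.0045 m), for 0.05 s.
At the end, for the whole second after the job is handed in: the lever rests in the third click (42 mm from zero, within 3 mm), the start button is up again (within 1.5 mm), and no bystander has moved (value of joint airflow between 0.039 and 0.045 m and value of joint start below 0.0015 m and velocity of joint airflow between -0.005 and 0.005 m/s); the robot touches nothing.
It fails at once if the lever ran past the third click (value of joint airflow above 0.0495 m).
It fails at once if the start button was pressed while the lever was not in the third click (value of joint start above 0.003 m and not (value of joint airflow between 0.036 and 0.048 m)).
It fails at once if the lever was shoved or squeezed with more than 30 N (contact force between the fingers and airflow above 30 N).
It fails at once if a bystander was lifted or pushed away by more than 20 mm (distance of any of chisel_a, chisel_b, mallet, pencil, blank, figurine from where it was at the start of the episode above 0.02 m).
It also fails if it takes over 67 s, if anything falls off the work surface, if the arm or the gripper's body presses on something with over 40 N, if the wrist force passes 120 N, or if a joint passes its speed limit or range.

ROBOT

A 7-joint arm with a two-finger parallel gripper is mounted at the origin on the work surface. World frame = base frame: x ahead of the robot, y to its left, z up, the work surface at z = 0. Lengths are in m, angles in rad, forces in N, time in s.
With the tool pointing down it reaches from about 0.4 to 0.9 m from the base axis. Payload 5.5 kg.
Tool frame: the origin (TCP) lies midway between the tips of the shut fingers; the grasp point (between the pads) lies 19 mm behind it; z points along the fingers, y is the line along which they close (so a half turn about z gives the same grasp; the last joint's range is limited). The gripper opens to 92 mm and grips with 3 to 60 N. Pads are 19 mm wide; open, the fingers measure 130 mm over their backs; the gripper's body (75 mm by 190 mm) begins 47 mm behind the grasp point.
Start: joints at [1.489, 0.501, -0.427, 1.55, 0.221, 1.138, -0.21], TCP at [0.22, -0.612, 0.227] pointing down, gripper open.
Joint ranges: [-2.88, 2.88], [-0.31, 2.03], [-1.54, 1.56], [0.2, 2.42], [-1.41, 4.55], [0.19, 2.02], [-2.57, 2.57]. Speed limits (rad/s): [2.57, 2.57, 3.14, 3.14, 3.14, 3.14, 3.14].

INTERFACE

Orientations are given as a unit quaternion [x, y, z, w].
In Python, from station import get_obs, optics, job, models gives the robot as it stands. The module is installed in compiled form; this text tells all that it offers.
- The arm moves only by the tool step_arm, never from a script. Its argument "deltas" is a list of rows, each a list of 5 numbers: the opening, from -1 (shut) to 1 (fully open), then the shift along the world's x, y, z in cm, then the turn about the world's z in rad. A call has 1 to 5 rows; each row shifts and turns the commanded pose from where the row before left it; what a row does not reach is not made up. A row lasts 1/10 s, in which the tool goes at most 50 mm and 8.59 degrees, less where a joint would pass 70% of its speed; a pose out of reach is approached as far as the arm can. A call with a gripper value outside its range is refused whole. The fingers move at their own pace and stop on an object; "squeeze" is the grip in N (left out, the last holds). Time passes only in rows, so rows that do not move let the fingers close. It gives the time, the measured TCP pose, the force, the opening and the grip force at its end, in the units of the state.
- get_obs(): the state, without advancing time (a new reading comes with each control period).
- optics.camera(name): name is "scene" or "top" or "wrist"; returns the picture (400x640x3 uint8, red, green, blue); there is no depth.
- optics.calibration(name): a dict with "fx", "fy", "cx", "cy" (pixels), "D" ([k1, k2, p1, p2, k3] as OpenCV has them; the pictures are not rectified), "view" (4x4, takes a point from world to camera coordinates). Camera axes: x right, y up, looking along -z (the intrinsics and any distortion apply to the point x, -y, -z); pixel columns grow to the right and rows downward; lengths in m; the calibration is good to about 2 mm. A picture is of the moment at which its call begins: read the wrist's pose just before it. calibration takes no time and is no camera call; for the wrist camera it gives the pose at the moment of the call.
- job.finish_job(): hands the job in; it is judged then, once.
Trained networks look in the newest picture that a camera, given by its name, has taken for a name from the list of things; names that differ only in an ending like _2 or _b are one class to them, and where a whole thing is asked for, a point or a joint stands for the part that bears it (a point fixed in the world has none). Each returns a list of dicts, best first, with "conf" (0 to 1); they miss things now and then, are a little off and sometimes report something else, mostly with a low value. They report only what shows in the picture. A call takes as long as a camera call.
- models.find_in(camera, name): "at" ([x, y, z] in m, in world coordinates, good to about 4 mm: the middle of the surface that is visible of it).
- models.outline_of(camera, name): "region" (400x640 bool, what is visible of it).
The state is a dict: "t": time; "joint_pos": joint angles; "qd": joint speeds; "tau": joint torques, N m; "tool_pos": TCP position; "orientation": TCP orientation; "force": force on the tool from outside, world axes, zero at the start; "torque": the same for the moment, N m; "grip_width": finger opening in m; "gripper_force": force on a finger pad.
Only numpy, scipy, OpenCV 4.12 (cv2) and the standard library are available. Lean on these libraries where they do the work, as an engineer would, in place of code of your own. Each camera call takes 0.05 s, during which the arm holds its last target. There are 200 camera calls.

## Working session

There is one attempt and no reset: what is moved stays moved. The work goes in short steps, Python scripts to look and compute and a tool call to move; the robot and the scene stay as the last step left them, time stands still between calls to the robot, and variables do not carry over. Pictures are saved under pics/ and viewed, at most 10 in all, crops included, and the job is handed in when it is done.

Besides the shell and the picture viewer there is one more tool, called as a command line: name --pt "numbers of a row" for each row, then --argument value for the rest. step_arm: Moves the arm, as the interface text tells. Its arguments: {"type":"object","properties":{"deltas":{"type":"array","items":{"type":"array","items":{"type":"number"}}},"squeeze":{"type":"number"}},"required":["deltas"]}

```bash
mkdir -p pics; cat > h.py <<'E'
import numpy as np, cv2
from station import get_obs, optics, job, models
def pix(cal,P):
    P=np.atleast_2d(P); V=np.array(cal['view']); c=P@V[:3,:3].T+V[:3,3]
    K=np.array([[cal['fx'],0,cal['cx']],[0,cal['fy'],cal['cy']],[0,0,1.]])
    return cv2.projectPoints((c*[1,-1,-1]).reshape(-1,1,3),np.zeros(3),np.zeros(3),K,np.array(cal['D'],float))[0].reshape(-1,2)
def ray(cal,uv,z):
    V=np.array(cal['view']); K=np.array([[cal['fx'],0,cal['cx']],[0,cal['fy'],cal['cy']],[0,0,1.]])
    n=cv2.undistortPoints(np.array(uv,float).reshape(-1,1,2),K,np.array(cal['D'],float)).reshape(-1,2)
    d=np.c_[n[:,0],-n[:,1],-np.ones(len(n))]@V[:3,:3]; o=-V[:3,:3].T@V[:3,3]
    return o+d*((z-o[2])/d[:,2])[:,None]
def save(im,n): cv2.imwrite('pics/'+n,cv2.cvtColor(im,cv2.COLOR_RGB2BGR))
E
python3 - <<'E'
from h import *
for c in('top','scene'):
    im=optics.camera(c); save(im,c+'.png')
    for n in('control_box','airflow_top','start_top','figurine'):
        print(c,n,[(np.round(d['at'],3),round(d['conf'],2)) for d in models.find_in(c,n)[:2]])
o=get_obs();print(o['t'],o['tool_pos'],o['orientation'],o['force'])
E
```

```text
top control_box [(array([ 0.561, -0.035,  0.078]), 0.65), (array([ 0.444, -0.045,  0.005]), 0.42)]
top airflow_top [(array([ 0.723, -0.06 ,  0.054]), 0.61), (array([ 0.538, -0.053,  0.119]), 0.54)]
top start_top []
top figurine [(array([ 0.632, -0.131,  0.113]), 0.78)]
scene control_box []
scene airflow_top [(array([ 0.544, -0.054,  0.112]), 0.75), (array([ 0.642, -0.14 ,  0.111]), 0.55)]
scene start_top [(array([0.606, 0.035, 0.1  ]), 0.57)]
scene figurine [(array([ 0.643, -0.14 ,  0.109]), 0.68)]
0.5 [ 0.21973637 -0.61170112  0.22668992] [ 9.85174955e-01  1.71552635e-01  1.78659093e-05 -3.20428870e-05] [-0.35295797  0.15754878 -0.45791455]
```

View pics/top.png

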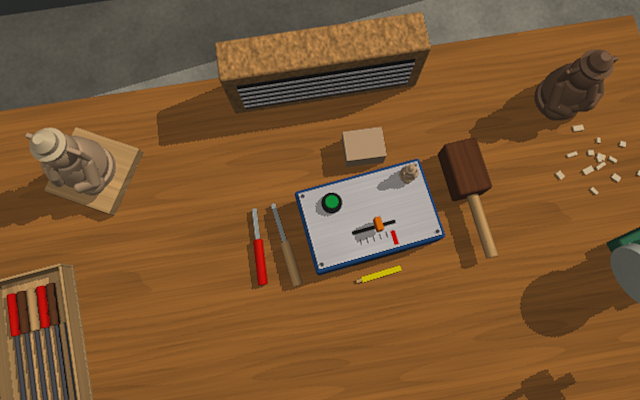

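View pics/scene.png

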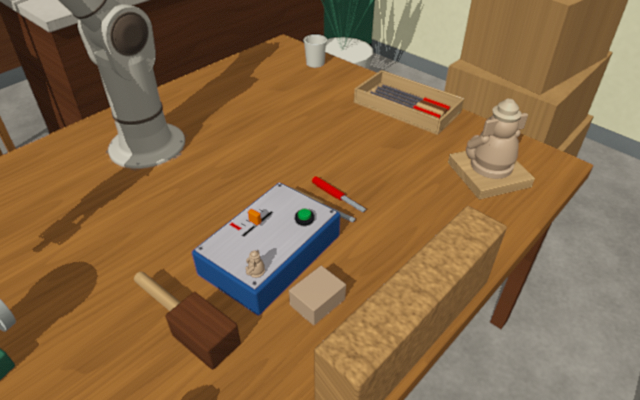

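Top view: box panel corners are near (297,192), (418,161), (443,236), (319,271); the button is at (332,203), the orange grip at (378,223) and the red bar at (395,237). The figurine is at (409,172), and the pencil lies in front of the box. The scene view agrees: grip (255,216), button (304,216), red bar (236,226).

```bash
cat > fit.py <<'E'
from h import *
from scipy.optimize import least_squares
def cen(im,m,box):
    k=np.zeros(m.shape,bool); u0,v0,u1,v1=box; k[v0:v1,u0:u1]=1
    v,u=np.nonzero(m&k); return np.array([u.mean(),v.mean()]),len(u)
def masks(im):
    h=cv2.cvtColor(im,cv2.COLOR_RGB2HSV).astype(int); H,S,V=h[...,0],h[...,1],h[...,2]
    return dict(green=(H>45)&(H<85)&(S>120)&(V>60),orange=(H>8)&(H<22)&(S>180)&(V>130),red=((H<5)|(H>174))&(S>150)&(V>100),blue=(H>100)&(H<130)&(S>100))
def w(p,P): 
    c,s=np.cos(p[2]),np.sin(p[2]); P=np.atleast_2d(P).astype(float)
    return np.c_[p[0]+c*P[:,0]-s*P[:,1],p[1]+s*P[:,0]+c*P[:,1],P[:,2]]
E
python3 - <<'E'
from fit import *
ims={c:optics.camera(c) for c in('top','scene')}; cal={c:optics.calibration(c) for c in ims}
boxes={'top':(300,155,445,275),'scene':(195,180,340,310)}
ob={}
for c in ims:
    m=masks(ims[c])
    for k in('green','orange','red'):
        ob[c,k],n=cen(ims[c],m[k],boxes[c]); print(c,k,ob[c,k],n)
cor=[[.09,.14,.08],[.09,-.14,.08],[-.09,-.14,.08],[-.09,.14,.08]]
tc=np.array([[297,192],[418,161],[443,236],[319,271]],float)
def res(p):
    r=[]
    for c in ims:
        r.append(pix(cal[c],w(p,[.042,.07,.101]))[0]-ob[c,'green'])
        r.append(pix(cal[c],w(p,[-.03,-.035+p[3],.108]))[0]-ob[c,'orange'])
    r.append((pix(cal['top'],w(p,cor))-tc).ravel()*.7)
    return np.concatenate(r)
s=least_squares(res,[.56,-.03,.2,.02]); print(s.x.round(4)); print(res(s.x).round(1))
p=s.x
for n,P in dict(lev=[-.03,-.035+p[3],.12],zero=[-.03,-.035,.12],third=[-.03,.007,.12],start=[.042,.07,.102],fig=[.06,-.11,.08]).items(): print(n,w(p,P).round(4))
for c in ims: print(c,'redworld box', (lambda q:[np.cos(p[2])*(q[0]-p[0])+np.sin(p[2])*(q[1]-p[1]),-np.sin(p[2])*(q[0]-p[0])+np.cos(p[2])*(q[1]-p[1])])(ray(cal[c],ob[c,'red'],.08)[0]))
E
```

```text
top green [331.42 201.12] 150
top orange [387.22072072 222.3079955 ] 1776
top red [394.16666667 237.16666667] 54
scene green [303.84375  214.296875] 128
scene orange [260.39792388 215.06920415] 289
scene red [316.02966102 192.50423729] 236
[ 0.5684 -0.0422  0.1042  0.0237]
[ 0.2 -0.8 -6.9  0.3  0.2 -0.8 -7.9  2.8 -2.5 -1.6  1.2 -3.7  2.8  0.1
 -2.2  1.3]
lev [[ 0.5398 -0.0565  0.12  ]]
zero [[ 0.5422 -0.0801  0.12  ]]
third [[ 0.5379 -0.0384  0.12  ]]
start [[0.6029 0.0318 0.102 ]]
fig [[ 0.6395 -0.1454  0.08  ]]
top redworld box [np.float64(-0.06297968485358506), np.float64(-0.03450649616441675)]
scene redworld box [np.float64(0.005925894352237043), np.float64(0.15859417567817846)]
```

```bash
python3 - <<'E'
from fit import *
ims={c:optics.camera(c) for c in('top','scene')}; cal={c:optics.calibration(c) for c in ims}
bo={'top':dict(green=(315,185,350,220),orange=(365,212,392,236),red=(385,228,405,248)),'scene':dict(green=(290,203,318,228),orange=(244,205,266,228),red=(226,218,246,234))}
ob={}
for c in ims:
    m=masks(ims[c])
    for k in bo[c]:
        ob[c,k],n=cen(ims[c],m[k],bo[c][k]); print(c,k,ob[c,k],n)
cor=[[.09,.14,.08],[.09,-.14,.08],[-.09,-.14,.08],[-.09,.14,.08]]
tc=np.array([[297,192],[418,161],[443,236],[319,271]],float)
def res(p):
    r=[]
    for c in ims:
        r.append(pix(cal[c],w(p,[.042,.07,.101]))[0]-ob[c,'green'])
        r.append(pix(cal[c],w(p,[-.03,-.035+p[3],.11]))[0]-ob[c,'orange'])
        r.append(pix(cal[c],w(p,[p[4],-.035,.08]))[0]-ob[c,'red'])
    r.append((pix(cal['top'],w(p,cor))-tc).ravel()*.5)
    return np.concatenate(r)
s=least_squares(res,[.56,-.03,.2,.02,-.06]); print(s.x.round(4)); print(res(s.x).round(1))
p=s.x
for n,P in dict(lev=[-.03,-.035+p[3],.12],zero=[-.03,-.035,.12],third=[-.03,.007,.12],start=[.042,.07,.102],fig=[.06,-.11,.08]).items(): print(n,w(p,P).round(4))
E
```

```text
top green [331.38926174 201.15436242] 149
top orange [378.79746835 223.06329114] 79
top red [394.16666667 237.16666667] 54
scene green [303.8984375 214.28125  ] 128
scene orange [253.80291971 216.31386861] 137
scene red [234.85714286 225.89285714] 28
[ 0.5675 -0.0418  0.0997  0.0269 -0.0624]
[ 0.2 -0.5 -0.1  0.3 -0.1  0.3 -0.  -1.  -0.5 -0.3 -0.1  0.8 -1.8 -1.1
  0.9 -2.3  1.9  0.5 -1.8  1.1]
lev [[ 0.5384 -0.0528  0.12  ]]
zero [[ 0.5411 -0.0796  0.12  ]]
third [[ 0.5369 -0.0378  0.12  ]]
start [[0.6023 0.0321 0.102 ]]
fig [[ 0.6381 -0.1453  0.08  ]]
```

Fit is good to about 1 px: box at (0.5675, -0.0418), yaw 0.10, lever in the second click. I'll straddle the grip with the fingers half open and push with the fingertips.

step_arm --pt "-0.2 2 3.5 0 -0.05" --pt "-0.2 2 3.5 0 -0.05" --pt "-0.2 2 3.5 0 -0.05" --pt "-0.2 2 3.5 0 -0.05" --pt "-0.2 2 3.5 0 -0.045"

```text
t: 1.2
tool_pos: [0.3204, -0.4353, 0.227]
orientation: [0.999, 0.049, 0.0, 0.0]
force: [0.8, -0.1, 0.1]
grip_width: 0.0566
gripper_force: 0.0
```

step_arm --pt "-0.2 2 3.5 0 0" --pt "-0.2 2 3.5 0 0" --pt "-0.2 2 3.5 0 0" --pt "-0.2 2 3.5 0 0" --pt "-0.2 2 3.5 0 0"

```text
t: 1.7
tool_pos: [0.4204, -0.2603, 0.2271]
orientation: [0.999, 0.05, 0.0, 0.0]
force: [0.4, 0.1, -0.4]
grip_width: 0.0366
gripper_force: 0.0
```

step_arm --pt "-0.2 2 3.5 0 0" --pt "-0.2 2 3.5 0 0" --pt "-0.2 2 3.5 0 0" --pt "-0.2 2 3.5 0 0" --pt "-0.2 2 3.5 0 0"

```text
t: 2.2
tool_pos: [0.5205, -0.0854, 0.2271]
orientation: [0.999, 0.05, 0.0, 0.0]
force: [0.4, -0.3, 0.8]
grip_width: 0.037
gripper_force: 0.0
```

step_arm --pt "-0.2 1.75 3.25 -2 0" --pt "-0.2 0 0 -3 0" --pt "-0.2 0 0 -1.2 0" --pt "-0.2 0 0 0 0"

```text
t: 2.6
tool_pos: [0.5353, -0.0549, 0.1629]
orientation: [0.999, 0.05, -0.002, -0.0]
force: [-0.1, 0.0, 0.2]
grip_width: 0.0367
gripper_force: 0.0
```

```bash
python3 - <<'E'
from fit import *
c=optics.calibration('wrist'); im=optics.camera('wrist')
p=[.5675,-.0418,.0997]
print(get_obs()['tool_pos'])
for n,P in dict(lev=[-.03,-.007,.12],start=[.042,.07,.102],red=[-.0624,-.035,.08],tcp=None).items():
    u=pix(c,w(p,P) if P else get_obs()['tool_pos'])[0]; print(n,u.round(0)); cv2.circle(im,tuple(int(i) for i in u),3,(255,0,255),1)
save(im,'w1.png')
E
```

```text
[ 0.53641614 -0.05523986  0.16426435]
lev [316. 216.]
start [214. 118.]
red [347. 233.]
tcp [320. 244.]
```

View pics/w1.png

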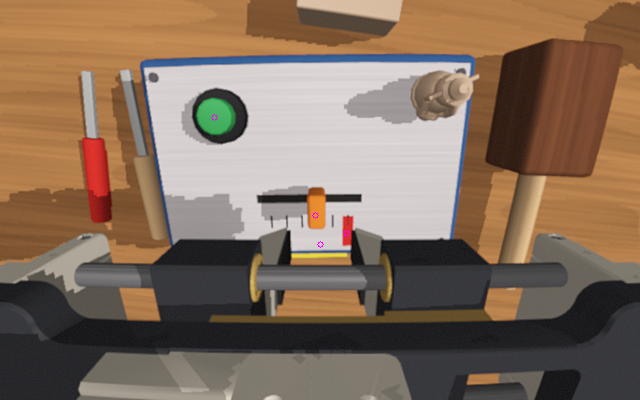

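Predicted points land on the button centre (214,118), red bar (347,233) and grip (316,216), with the grip between the fingers. I'll descend now.

step_arm --pt "-0.2 0.2 0.2 -2.5 0" --pt "-0.2 0 0 -2.5 0" --pt "-0.2 0 0 -1.8 0" --pt "-0.2 0 0 0 0"

```text
t: 3.05
tool_pos: [0.5381, -0.0537, 0.0959]
orientation: [0.999, 0.049, -0.001, 0.0]
force: [-0.9, -0.7, -0.1]
grip_width: 0.0366
gripper_force: 0.0
```

step_arm --pt "-0.2 0.05 -0.5 0 0" --pt "-0.2 0.05 -0.5 0 0" --pt "-0.2 0.03 -0.3 0 0" --pt "-0.2 0.03 -0.3 0 0" --pt "-0.2 0 0 0 0"

```text
t: 3.55
tool_pos: [0.5418, -0.0685, 0.0976]
orientation: [0.999, 0.05, 0.001, 0.0]
force: [1.5, 1.0, 0.5]
grip_width: 0.0368
gripper_force: 0.7
```

step_arm --pt "-0.2 0.03 -0.3 0 0" --pt "-0.2 0.03 -0.3 0 0" --pt "-0.2 0.03 -0.3 0 0" --pt "-0.2 0.03 -0.3 0 0" --pt "-0.2 0 0 0 0"

```text
t: 4.05
tool_pos: [0.5416, -0.0798, 0.0965]
orientation: [0.999, 0.05, -0.0, -0.0]
force: [-1.8, 3.9, 1.0]
grip_width: 0.0367
gripper_force: 2.0
```

step_arm --pt "-0.2 0.03 -0.3 0 0" --pt "-0.2 0.03 -0.3 0 0" --pt "-0.2 0.02 -0.2 0 0" --pt "-0.2 0 0 0 0" --pt "-0.2 0 0 0 0"

```text
t: 4.55
tool_pos: [0.543, -0.089, 0.0968]
orientation: [0.999, 0.049, 0.0, 0.0]
force: [-0.1, -0.3, -0.0]
grip_width: 0.0367
gripper_force: 0.0
```

```bash
python3 - <<'E'
from fit import *
im=optics.camera('wrist');c=optics.calibration('wrist')
o=get_obs();print(o['tool_pos'],o['force'])
p=[.5675,-.0418,.0997]
for k in range(4):
    u=pix(c,w(p,[-.03,-.035+.014*k,.12]))[0]; cv2.circle(im,tuple(int(i) for i in u),2,(255,0,255),-1)
save(cv2.resize(im[140:290,220:420],None,fx=3,fy=3),'w2.png')
E
```

```text
[ 0.54290992 -0.08871973  0.09677905] [-0.63337153 -0.78056722 -0.21045408]
```

View pics/w2.png

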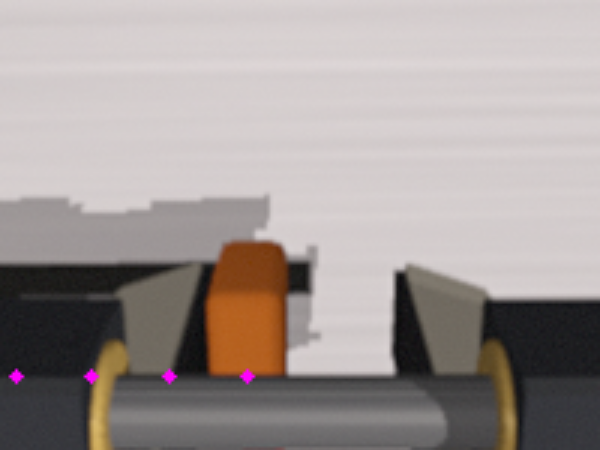

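The lever is at zero (grip centre col 247, matching the zero mark) and the force is back to nothing. I'll centre on the grip and narrow the gap, so the far finger limits any jump.

step_arm --pt "-0.2 -0.04 0.45 0 0" --pt "-0.2 -0.05 0.45 0 0" --pt "-0.48 0 0 0 0" --pt "-0.48 0 0 0 0" --pt "-0.48 0 0 0 0"

```text
t: 5.1
tool_pos: [0.5419, -0.0792, 0.0967]
orientation: [0.999, 0.05, 0.0, 0.0]
force: [-0.3, -0.5, -0.2]
grip_width: 0.0248
gripper_force: 0.0
```

step_arm --pt "-0.48 -0.03 0.3 0 0" --pt "-0.48 -0.03 0.3 0 0" --pt "-0.48 -0.03 0.3 0 0" --pt "-0.48 -0.03 0.3 0 0" --pt "-0.48 0 0 0 0"

```text
t: 5.6
tool_pos: [0.5406, -0.067, 0.0967]
orientation: [0.999, 0.05, -0.0, 0.0]
force: [-0.2, -0.5, -0.4]
grip_width: 0.0244
gripper_force: 0.3
```

step_arm --pt "-0.48 -0.03 0.3 0 0" --pt "-0.48 -0.03 0.3 0 0" --pt "-0.48 -0.03 0.3 0 0" --pt "-0.48 -0.03 0.3 0 0" --pt "-0.48 0 0 0 0"

```text
t: 6.1
tool_pos: [0.5396, -0.0556, 0.0968]
orientation: [0.999, 0.05, 0.0, 0.0]
force: [1.2, -3.9, -0.6]
grip_width: 0.0236
gripper_force: 1.9
```

step_arm --pt "-0.48 -0.03 0.3 0 0" --pt "-0.48 -0.03 0.3 0 0" --pt "-0.48 -0.02 0.2 0 0" --pt "-0.48 -0.02 0.2 0 0" --pt "-0.48 0 0 0 0"

```text
t: 6.6
tool_pos: [0.5385, -0.045, 0.0967]
orientation: [0.999, 0.05, 0.0, 0.0]
force: [0.1, -2.0, 0.2]
grip_width: 0.0243
gripper_force: 0.9
```

step_arm --pt "-0.48 -0.02 0.2 0 0" --pt "-0.48 -0.02 0.2 0 0" --pt "-0.48 0 0.1 0 0" --pt "-0.48 -0.01 0.1 0 0" --pt "-0.48 0 0 0 0"

```text
t: 7.1
tool_pos: [0.5379, -0.0378, 0.0967]
orientation: [0.999, 0.05, 0.0, -0.001]
force: [0.2, -0.2, 0.5]
grip_width: 0.0241
gripper_force: 0.0
```

Force dropped, so the lever has jumped ahead. I'll open, lift and look.

step_arm --pt "-0.25 0 0 0 0" --pt "-0.25 0 0 0 0" --pt "-0.25 0 0 3 0" --pt "-0.25 0 0 4 0" --pt "-0.25 0 0 0 0"

```text
t: 7.6
tool_pos: [0.5418, -0.0383, 0.1715]
orientation: [0.999, 0.05, 0.004, 0.0]
force: [1.9, -0.4, -0.3]
grip_width: 0.0344
gripper_force: 0.0
```

```bash
python3 - <<'E'
from fit import *
im=optics.camera('wrist');c=optics.calibration('wrist')
o=get_obs();print(o['t'],o['tool_pos'],o['force'])
p=[.5675,-.0418,.0997]
for k in range(6):
    u=pix(c,w(p,[-.03,-.035+.014*k,.12]))[0]; cv2.circle(im,tuple(int(i) for i in u),1,(255,0,255),-1)
u=pix(c,w(p,[.042,.07,.102]))[0]; cv2.circle(im,tuple(int(i) for i in u),1,(255,0,255),-1)
m=masks(im)['green']; uv=cen(im,m,(100,50,320,200))[0]; print('btn',ray(c,[uv],.101),uv,u)
save(cv2.resize(im[60:290,170:430],None,fx=2.5,fy=2.5),'w3.png')
E
```

```text
7.65 [ 0.54031207 -0.03873407  0.16939282] [-0.48101233 -0.25038655  0.09703299]
btn [[0.60230146 0.03070971 0.101     ]] [239.82688588 127.05512573] [237.8049598  126.91514828]
```

View pics/w3.png

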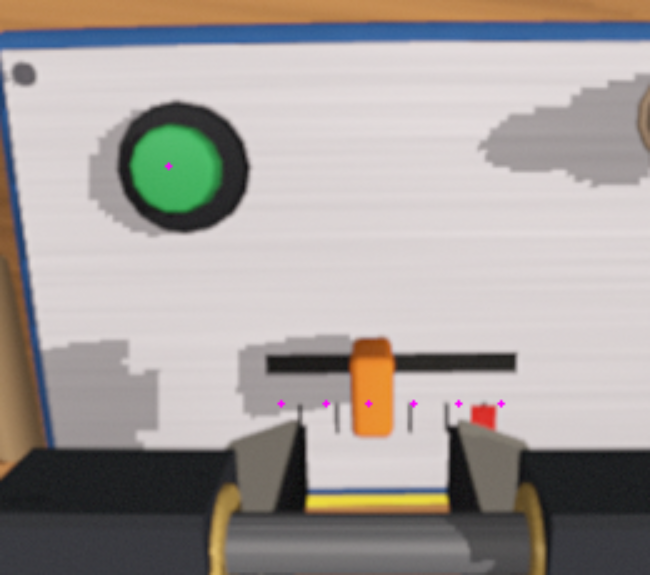

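The grip sits at the third tick, between tick 2 (col 410) and tick 4 (col 337), and clear of the fingers. The button is at (0.602, 0.031). Next I'll shut the fingers and go to it.

step_arm --pt "-1 2 2.3 0 0" --pt "-1 2.2 2.4 0 0" --pt "-1 2 2.3 0 0" --pt "-1 0 0 -2.5 0" --pt "-1 0 0 -2.5 0"

```text
t: 8.15
tool_pos: [0.6005, 0.0326, 0.1156]
orientation: [0.999, 0.051, 0.0, -0.0]
force: [-0.8, -0.9, -0.5]
grip_width: 0.0018
gripper_force: 0.0
```

step_arm --pt "-1 0 0 0 0" --pt "-1 0 0 0 0"

```text
t: 8.35
tool_pos: [0.5991, 0.0309, 0.1158]
orientation: [0.999, 0.05, -0.001, -0.0]
force: [0.5, 0.0, 0.1]
grip_width: 0.0004
gripper_force: 0.0
```

step_arm --pt "-1 0.25 0 -0.8 0" --pt "-1 0 0 -0.5 0" --pt "-1 0 0 -0.3 0" --pt "-1 0 0 -0.2 0" --pt "-1 0 0 0 0"

```text
t: 8.85
tool_pos: [0.603, 0.0305, 0.0992]
orientation: [0.999, 0.05, 0.0, 0.0]
force: [0.8, -1.7, 3.5]
grip_width: 0.0004
gripper_force: 1.6
```

step_arm --pt "-1 0 0 -0.2 0" --pt "-1 0 0 -0.15 0" --pt "-1 0 0 0 0"

```text
t: 9.15
tool_pos: [0.6031, 0.0305, 0.0963]
orientation: [0.999, 0.05, 0.001, 0.0]
force: [-2.5, -1.4, 9.7]
grip_width: 0.0002
gripper_force: 4.5
```

step_arm --pt "-1 0 0 -0.1 0" --pt "-1 0 0 0 0"

```text
t: 9.35
tool_pos: [0.6031, 0.0305, 0.0962]
orientation: [0.999, 0.05, 0.001, 0.001]
force: [-4.2, -1.2, 14.5]
grip_width: 0.0001
gripper_force: 7.7
```

step_arm --pt "-1 0 0 1 0" --pt "-1 0 0 3 0" --pt "-1 0 0 4 0" --pt "-1 0 0 2 0" --pt "-1 0 0 0 0"

```text
t: 9.85
tool_pos: [0.6046, 0.0316, 0.1977]
orientation: [0.999, 0.05, 0.003, -0.0]
force: [0.4, 0.1, 0.4]
grip_width: 0.0004
gripper_force: 0.0
```

```bash
python3 - <<'E'
from fit import *
im=optics.camera('top'); save(cv2.resize(im[130:300,230:510],None,fx=2.5,fy=2.5),'t2.png')
o=get_obs();print(o['t'],o['tool_pos'],o['force'])
im=optics.camera('wrist'); save(im,'w4.png')
E
```

```text
9.9 [0.6032796  0.03114032 0.19553781] [ 0.58383859  0.14249017 -0.10737853]
```

View pics/w4.png

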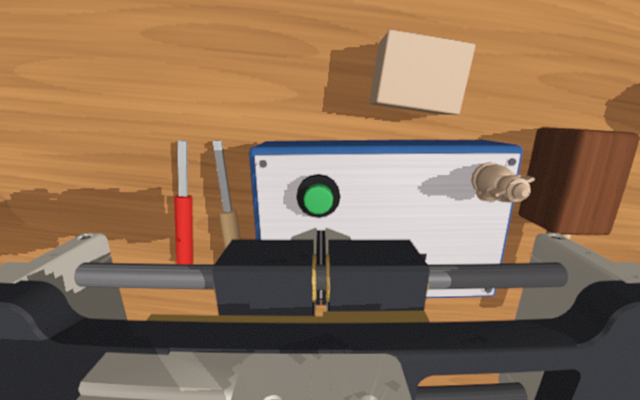

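View pics/t2.png

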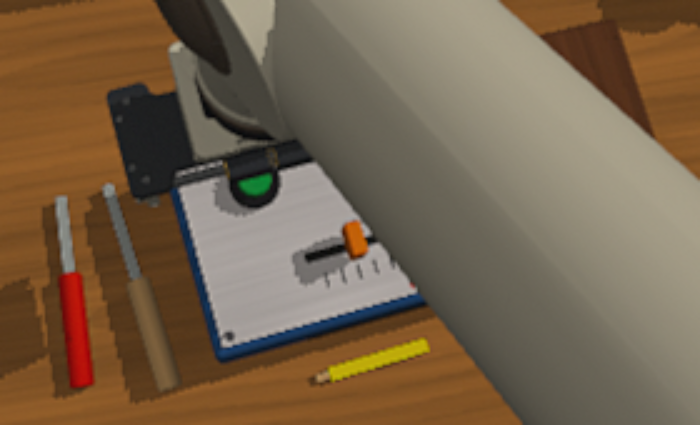

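The button bottomed out (14.5 N, 6 mm) and has come back up (green at (318,200) in the wrist view). The lever is still at the third tick (grip at (355,240) in the top crop), nothing else has moved, and the arm is clear.

```bash
python3 -c "
from station import job; print(job.finish_job())"
```

```text
the job is handed in; nothing more can be done
None
```

The job is handed in: I pushed the lever to zero and then up to the third click, then pressed the start button fully and let it come back up; the pictures show the lever at the third tick and no bystander visibly moved, but the hand-in gave no verdict.

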